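# Clamp a stone sample for the drying oven

## Task

Push the clamp plate's sprung bail over until it snaps open, lay the oblong stone slab that matches the pocket flat and fully home in the pocket, then push the bail back over so that it snaps down and holds the slab. Leave the other slabs and everything else on the bench standing where they are.

Things in the scene. Friction and masses are not known exactly. Their poses are not given: they have to be found in the camera images.
- clamp: aluminium clamp plate fixed to the bench, 140 mm (its x) by 200 mm (its y), 20 mm thick; origin at the centre of its underside, z up. The pocket is in its +y half; the bail's hinge crosses its -y half between two dark steel cheeks that rise to 92 mm above the bench
- pocket (a point): centre of the floor of the rectangular pocket in the plate, axes as the plate's: pocket 60 mm along x, 84 mm along y, 7 mm deep, chamfered rim, dark floor; its floor is 13 mm above the bench and its rim 20 mm
- hinge (a point): middle of the bail's hinge axle, which runs along the plate's x, 39.5 mm above the bench and 105 mm from the pocket's centre towards -y; axes as the plate's
- knob (a point): centre of the black ball (28 mm) on the bail's handle, a 12 mm stem from the middle of the axle; 100 mm from the hinge. Seen from the hinge it stands 50 degrees above the plate's +y (over the pocket) when shut, 50 above -y when open. Push it along -y to open, +y to shut, keeping up with its arc so as not to jam; 8 to 12 N at first, then less
- bail (a joint): angle of the sprung steel bail, rad. 0: shut (start), its two arms level, its 12 mm cross bar, 105 mm from the hinge, 120 mm long, over the pocket's middle. 1.4: fully open, arms nearly upright, bar 143 mm above the bench. The spring drives it away from 0.7 to the nearer stop: past 0.7 it snaps over by itself. Shut on a slab that is home, the bar presses on it; reads about 0.01
- oblong_mid (a point): the oblong slab, 80 mm (its x) by 56 mm (its y) by 22 mm thick, 0.2 to 0.3 kg, the one that matches the pocket (2 mm play each side, either way round, its length along the plate's y); it stands 15 mm proud of the plate when home. Concrete grey, the same material as the other slabs, lying flat on the steel sheet at the start. This point is its centre, half-way up; its own z is up
- oblong: the same oblong slab; origin at the centre of its underside
- square_mid (a point): square slab, 56 x 56 x 22 mm, not to be used. Concrete grey, the same material as the other slabs, lying flat on the steel sheet at the start. This point is its centre, half-way up; its own z is up
- round_mid (a point): round slab, 76 mm diameter, 22 mm thick, not to be used. Concrete grey, the same material as the other slabs, lying flat on the steel sheet at the start. This point is its centre, half-way up; its own z is up
- long_mid (a point): long slab, 100 mm (its x) by 56 x 22 mm, not to be used. Concrete grey, the same material as the other slabs, lying flat on the steel sheet at the start. This point is its centre, half-way up; its own z is up
- sheet: steel oven shelf sheet fixed to the bench, 260 x 260 mm, 4 mm thick, carrying the four slabs about 120 mm apart in a 2 by 2 pattern; origin at the centre of its underside
- beaker: open glass beaker, 60 mm diameter, 70 mm tall, standing between the clamp plate and the sheet; origin at its underside
- wash_bottle: white plastic bottle, 60 mm diameter, 170 mm tall; origin at its underside
- amber_jar: amber glass jar with black cap, 70 mm diameter, 100 mm tall; origin at its underside
- brush: wooden-handled brush lying on the bench
- dish: white shallow dish, 100 mm diameter, 20 mm tall; origin at its underside
Not all that is in view belongs to the job. Leave any green look-alike of the oblong alone.

How it is judged (in metres and radians):
On the way, in this order (a step that is already met when the one before it is completed fails the run):
1. the bail has snapped fully open, the pocket still empty (value of joint bail above 1.33 rad and horizontal distance between oblong_mid and pocket above 0.08 m), for 0.1 s.
2. the oblong slab lies home in the pocket, let go, with the bail open (x of oblong_mid in the frame of pocket between -0.004 and 0.004 m and y of oblong_mid in the frame of pocket between -0.004 and 0.004 m and z of oblong_mid in the frame of pocket between 0.008 and 0.0135 m and angle between the x axis of oblong_mid and the y axis of clamp, either way round below 0.09 rad and angle between the z axis of oblong_mid and the z axis of clamp, either way round below 0.06 rad and value of joint bail above 1.33 rad and contact force between the fingers and oblong below 0.3 N), for 0.2 s.
At the end, for the whole second after the job is handed in: The bail is shut and still (under 0.04 rad), its bar on the oblong slab, which lies at rest flat on the pocket's floor (centre within 4 mm across each way, height of its centre over the floor 8 to 13.5 mm, square to the pocket within 0.09 rad, flat within 0.06 rad) (x of oblong_mid in the frame of pocket between -0.004 and 0.004 m and y of oblong_mid in the frame of pocket between -0.004 and 0.004 m and z of oblong_mid in the frame of pocket between 0.008 and 0.0135 m and angle between the x axis of oblong_mid and the y axis of clamp, either way round below 0.09 rad and angle between the z axis of oblong_mid and the z axis of clamp, either way round below 0.06 rad and value of joint bail below 0.04 rad and velocity of joint bail between -0.05 and 0.05 rad/s and linear speed of oblong below 0.02 m/s); the robot touches nothing.
It fails at once if another slab is moved more than 25 mm or tipped over (distance of any of square_mid, round_mid, long_mid from where it was at the start of the episode above 0.025 m or angle between any of square_mid, round_mid, long_mid's own z axis and vertical above 0.6 rad).
It fails at once if the beaker, wash bottle, jar, brush or dish is moved more than 25 mm or tipped over (distance of any of beaker, wash_bottle, amber_jar, brush, dish from where it was at the start of the episode above 0.025 m or angle between any of beaker, wash_bottle, amber_jar, dish's own z axis and vertical above 0.6 rad).
It also fails if it takes over 67 s, if anything falls off the work surface, if the arm or the gripper's body presses on something with over 40 N, if the wrist force passes 120 N, or if a joint passes its speed limit or range.

## Robot

A 6-joint arm with a two-finger parallel gripper is mounted at the origin on the work surface. World frame = base frame: x ahead of the robot, y to its left, z up, the work surface at z = 0. Lengths are in m, angles in degrees, forces in N, time in s.
With the tool pointing down it reaches from about 0.35 to 0.875 m from the base axis. Payload 4.2 kg.
Tool frame: the origin (TCP) lies midway between the tips of the shut fingers; the grasp point (between the pads) lies 19 mm behind it; z points along the fingers, y is the line along which they close (so a half turn about z gives the same grasp; the last joint's range is limited). The gripper opens to 87 mm and grips with 3 to 60 N. Pads are 19 mm wide; open, the fingers measure 117 mm over their backs; the gripper's body (75 mm by 190 mm) begins 51 mm behind the grasp point.
Start: joints at [78.701, 22.042, 0.453, 0, -68.411, -14.817], TCP at [0.275, 0.561, 0.223] pointing down, gripper open.
Joint ranges: [-179.83, 179.83], [-69.29, 118.12], [-61.27, 80.66], [-181.25, 117.63], [-171.15, -9.14], [-177.46, 177.46]. Speed limits (degrees/s): [159.86, 159.86, 180, 180, 180, 180].

## Interface

Orientations are given as [roll, pitch, yaw] about the fixed x, y, z axes, in that order (R = Rz(yaw) Ry(pitch) Rx(roll)).
In Python, from workcell import env gives the robot as it stands. The module is installed in compiled form; this text tells all that it offers. Calls block until the motion is done:
- env.goto(position, orientation): joint-space move of the TCP to a pose.
- env.move_straight(position, rotation=None, rate=0.15, force_limit=None): straight line of the TCP; rotation=None keeps the orientation; rate is the mean speed in m/s. With force_limit (N) it stops when the force on the tool has changed by that much, and returns True; else False.
- env.set_joints(angles): joint-space move.
- env.gripper_to(opening, grasp_force=None): opening from 0.0 (shut) to 1.0 (fully open); grasp_force is the grip in N (None keeps the last); returns when the fingers have stopped.
- env.dwell(seconds).
- env.inverse_kinematics(position, orientation): joint angles nearest the present ones, or None.
- env.read_state(): the state.
- env.grab_frame(name): name is "scene" or "top" or "wrist"; returns a dict with "image" (420x560x3 uint8, blue, green, red), "fx", "fy", "cx", "cy" (pixels), "position" and "orientation" of the camera in the world. Camera axes: x right, y up, looking along -z (the intrinsics and any distortion apply to the point x, -y, -z); pixel columns grow to the right and rows downward; lengths in m; the calibration is good to about 2 mm. The wrist camera is an equidistant fisheye: a pixel r from the principal point sees the ray r / f radians off the axis. A picture is of the moment at which its call begins. There is no depth.
A pose or a line that the arm cannot do raises env.Unreachable and nothing moves.
- env.close_job(): hands the job in; it is judged then, once.
Trained networks look in a picture, given as the dict that the camera call returned (one of the last four; its "shot" number tells which), for a name from the list of things; names that differ only in an ending like _2 or _b are one class to them, and where a whole thing is asked for, a point or a joint stands for the part that bears it (a point fixed in the world has none). Each returns a list of dicts, best first, with "score" (0 to 1); they miss things now and then, are a little off and sometimes report something else, mostly with a low value. They report only what shows in the picture. A call takes as long as a camera call. They do not tell look-alikes from the thing itself.
- env.search_frame(picture, thing): "xyz" ([x, y, z] in m, in world coordinates, good to about 4 mm: the middle of the surface that is visible of it).
- env.trace(picture, thing): "mask" (420x560 bool, what is visible of it).
The state is a dict: "clock": time; "joint_positions": joint angles; "qvel": joint speeds; "joint_torque": joint torques, N m; "position": TCP position; "tool_rot": TCP orientation; "force": force on the tool from outside, world axes, zero at the start; "wrist_torque": the same for the moment, N m; "opening": opening from 0.0 (shut) to 1.0 (fully open); "finger_force": force on a finger pad.
Only numpy, scipy, OpenCV 4.12 (cv2) and the standard library are available. Lean on these libraries where they do the work, as an engineer would, in place of code of your own. Each camera call takes 0.05 s, during which the arm holds its last target. There are 200 camera calls.

## Working session

There is one attempt and no reset: what is moved stays moved. The work goes in short steps, each a Python script; the robot and the scene stay as the last script left them, time stands still between calls to the robot, and variables do not carry over. Pictures are saved under pics/ and viewed, at most 10 in all, crops included, and the job is handed in when it is done.

```bash
mkdir -p pics
cat > h.py <<'E'
import numpy as np, cv2
from workcell import env
from scipy.spatial.transform import Rotation as R
def campose(f):
    o=np.array(f["orientation"]); 
    return np.array(f["position"]), (R.from_euler('xyz',o,degrees=True).as_matrix() if o.size==3 else o)
def px2z(f,u,v,z):
    p,M=campose(f); d=M@np.array([(u-f["cx"])/f["fx"],-(v-f["cy"])/f["fy"],-1.])
    return p+d*(z-p[2])/d[2]
def z2px(f,X):
    p,M=campose(f); c=M.T@(np.array(X)-p); return f["cx"]+f["fx"]*c[0]/-c[2], f["cy"]+f["fy"]*c[1]/c[2]
E
python3 - <<'E'
from h import *
np.set_printoptions(precision=4,suppress=True)
a=env.grab_frame("scene");b=env.grab_frame("top")
cv2.imwrite("pics/s.png",a["image"]);cv2.imwrite("pics/t.png",b["image"])
for f in(a,b):
    print({k:v for k,v in f.items() if k!="image"})
    for n in["clamp","knob","oblong","square_mid","round_mid","long_mid","sheet","beaker","wash_bottle","amber_jar","brush","dish"]:
        print(n,[(np.round(d["xyz"],3).tolist(),round(d["score"],2)) for d in env.search_frame(f,n)[:3]])
print(env.read_state())
E
```

```text
{'fx': 536.7060082296128, 'fy': 536.7060082296128, 'cx': 278.52238290091094, 'cy': 205.5164249538358, 'position': array([1.6246, 0.5798, 1.1252]), 'orientation': array([ 50.2741,  -0.1139, 119.0555]), 'shot': 1}
clamp [([0.568, -0.223, 0.018], 0.67)]
knob [([0.572, -0.228, 0.045], 0.65)]
oblong [([0.496, 0.163, 0.024], 0.78), ([0.47, 0.007, 0.021], 0.67)]
square_mid [([0.613, 0.283, 0.025], 0.84)]
round_mid [([0.499, 0.282, 0.026], 0.95)]
long_mid [([0.61, 0.16, 0.03], 0.95), ([0.567, -0.224, 0.018], 0.36)]
sheet [([0.555, 0.226, 0.002], 0.91)]
beaker [([0.499, 0.16, 0.028], 0.68), ([0.599, -0.004, 0.045], 0.65)]
wash_bottle [([0.778, 0.006, 0.088], 0.81), ([0.5, 0.282, 0.023], 0.66)]
amber_jar [([0.712, 0.43, 0.073], 0.81)]
brush [([0.759, 0.249, 0.014], 0.68)]
dish [([0.67, -0.434, 0.009], 0.69), ([0.762, 0.245, 0.016], 0.62)]
{'fx': 385.64635313436895, 'fy': 385.64635313436895, 'cx': 280.47895253715717, 'cy': 208.58923305753717, 'position': array([0.3695, 0.0083, 1.1687]), 'orientation': array([  9.2407,  -1.3389, -91.2773]), 'shot': 2}
clamp [([0.556, -0.222, 0.02], 0.94)]
knob [
[... 418 characters left out ...]
07, 0.11], 0.84)]
amber_jar [([0.678, 0.418, 0.096], 0.8), ([0.482, 0.153, 0.028], 0.34)]
brush [([0.751, 0.247, 0.016], 0.61), ([0.542, 0.226, 0.003], 0.48)]
dish [([0.676, -0.429, 0.012], 0.91)]
{'clock': 1.3, 'joint_positions': array([ 78.6997,  22.0404,   0.4518,  -0.0009, -68.4113, -14.8176]), 'qvel': array([-0.0084,  0.0469,  0.0064, -0.0522, -0.0204, -0.0824]), 'joint_torque': array([  0.0001, -39.0472,  18.7623,   4.2244,   0.0154,  -0.    ]), 'position': array([0.2751, 0.5612, 0.2226]), 'tool_rot': array([179.9999,   0.0008, -26.1183]), 'force': array([ 0.4095, -0.4726,  1.0644]), 'wrist_torque': array([ 0.071 , -0.0179, -0.0142]), 'finger_force': 0.0, 'opening': 1.0014190851092617}
```

View pics/t.png

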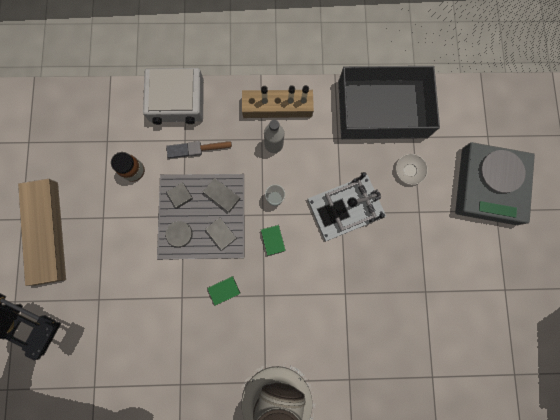

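View pics/s.png

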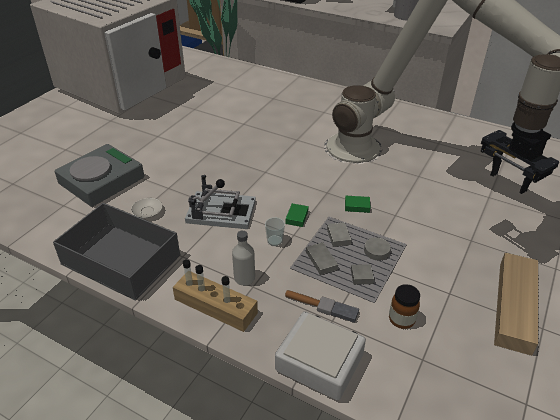

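The top view shows the clamp at about (345,207), with the pocket at (333,211) and the hinge at (370,197). The slabs lie on the sheet: oblong lower right at (221,234), long slab above it at (222,195). The green blocks are look-alikes. The scene view agrees. Next I'll take closer looks with the wrist camera.

```bash
cat >> h.py <<'E'
def fpx2z(f,u,v,z):
    p,M=campose(f); x,y=(u-f["cx"])/f["fx"],(v-f["cy"])/f["fy"]; r=np.hypot(x,y)+1e-12
    d=M@np.array([np.sin(r)*x/r,-np.sin(r)*y/r,-np.cos(r)]); return p+d*(z-p[2])/d[2]
def fz2px(f,X):
    p,M=campose(f); c=M.T@(np.array(X)-p); x,y,z=c[0],-c[1],-c[2]; s=np.hypot(x,y)+1e-12; r=np.arctan2(s,z)
    return f["cx"]+f["fx"]*r*x/s, f["cy"]+f["fy"]*r*y/s
E
python3 - <<'E'
from h import *
np.set_printoptions(precision=4,suppress=True)
def look(n,p,yaw,things):
    env.goto(p,[180,0,yaw]); env.dwell(.2); f=env.grab_frame("wrist"); cv2.imwrite(f"pics/{n}.png",f["image"])
    np.savez(f"pics/{n}.npz",**f); print(n,{k:v for k,v in f.items() if k!="image"})
    for t in things: 
        print(t,[(np.round(d["xyz"],3).tolist(),round(d["score"],2)) for d in env.search_frame(f,t)[:3]])
        m=env.trace(f,t)
        if m: np.save(f"pics/{n}_{t}.npy",m[0]["mask"])
env.move_straight([0.275,0.561,0.35],rate=.3)
look("wo",[0.49,0.16,0.25],-70,["oblong"])
look("wc",[0.55,-0.20,0.30],-70,["clamp","knob"])
s=env.read_state();print(s["clock"],s["joint_positions"])
E
```

```text
wo {'fx': 325.19226210127806, 'fy': 325.19226210127806, 'cx': 273.78817885287606, 'cy': 211.3878808519721, 'position': array([0.5183, 0.0828, 0.413 ]), 'orientation': array([ -17.4569,    0.0429, -160.0201]), 'shot': 3}
oblong [([0.488, 0.16, 0.026], 0.72), ([0.321, 0.147, 0.025], 0.71), ([0.467, 0.008, 0.024], 0.56)]
wc {'fx': 325.19226210127806, 'fy': 325.19226210127806, 'cx': 273.78817885287606, 'cy': 211.3878808519721, 'position': array([ 0.5786, -0.2769,  0.4629]), 'orientation': array([ -17.459 ,    0.0274, -159.9938]), 'shot': 4}
clamp [([0.556, -0.233, 0.019], 0.88)]
knob [([0.562, -0.243, 0.046], 0.67)]
5.75 [ -4.1014  15.6829   2.2483  -0.0006 -76.5657  24.1363]
```

View pics/wo.png

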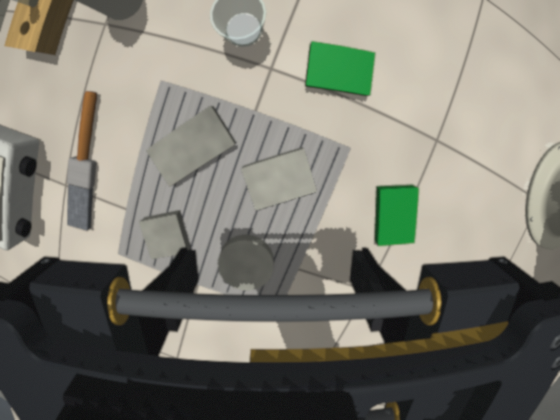

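View pics/wc.png

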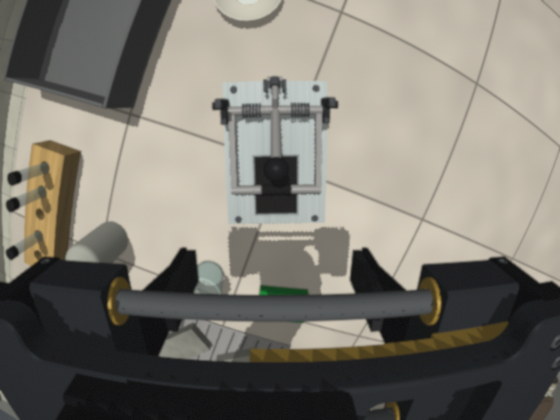

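The wrist view of the sheet shows the oblong at (278,178), with the long slab at (192,145), the square at (162,233) and the round at (246,262). The clamp view shows the plate from (222,82) to (327,223), with the pocket at (276,185), the knob at (275,170) and the axle at v≈110. I'll rectify both to metric.

```bash
cat >> h.py <<'E'
def rect(f,c,z,half=.12,s=.0004):
    n=int(2*half/s); g=np.arange(n)*s-half   # cols: +x world, rows: +y world (from c)
    X,Y=np.meshgrid(c[0]+g,c[1]+g); p,M=campose(f)
    q=(np.stack([X,Y,np.full_like(X,z)],-1)-p)@M; x,y,w=q[...,0],-q[...,1],-q[...,2]; S=np.hypot(x,y); r=np.arctan2(S,w)/S
    return cv2.remap(f["image"],(f["cx"]+f["fx"]*r*x).astype(np.float32),(f["cy"]+f["fy"]*r*y).astype(np.float32),cv2.INTER_LINEAR)
E
python3 - <<'E'
from h import *
def rmin(n,t,z):
    f=dict(np.load(f"pics/{n}.npz")); m=np.load(f"pics/{n}_{t}.npy").astype(np.uint8)
    c=max(cv2.findContours(m,0,1)[0],key=len)[:,0]
    P=np.array([fpx2z(f,u,v,z)[:2] for u,v in c],np.float32)*1000
    print(n,t,cv2.minAreaRect(P)); return f
a=rmin("wo","oblong",.026); b=rmin("wc","clamp",.02)
A=rect(a,(.488,.16),.026); B=rect(b,(.556,-.225),.02)
o=np.hstack([A,B]); o=cv2.resize(o,None,fx=.66,fy=.66,interpolation=cv2.INTER_AREA); cv2.imwrite("pics/r1.png",o); print(o.shape)
E
```

```text
wo oblong ((486.6000671386719, 156.03590393066406), (81.7181625366211, 60.16596221923828), 38.28929138183594)
wc clamp ((558.8934936523438, -226.90341186523438), (170.82814025878906, 209.45753479003906), 20.03911781311035)
(396, 792, 3)
```

View pics/r1.png

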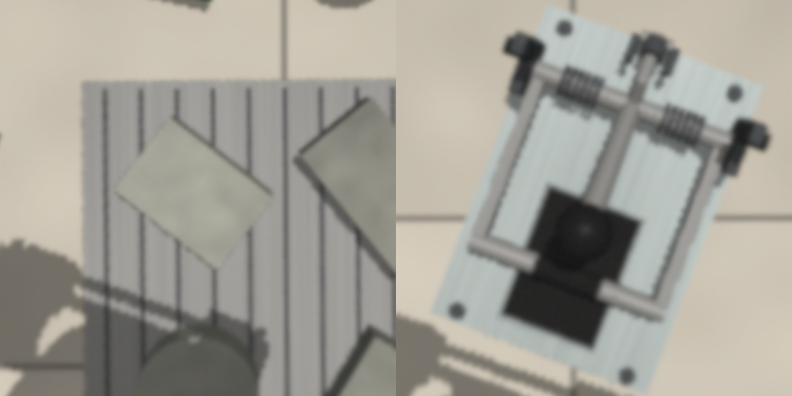

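```bash
cat >> h.py <<'E'
YAW=20.; cy=np.array([-np.sin(np.radians(YAW)),np.cos(np.radians(YAW))]); cx=np.array([cy[1],-cy[0]])
POCK=np.array([.5424,-.1838]); 
def tip(y,z): # y: plate-y from the hinge
    return [*(POCK+(y-.105)*cy),z]
def arc(th,side,dz): t=np.radians(th); return tip(.1*np.cos(t)+side*.0235,.0395+.1*np.sin(t)+dz)
E
python3 - <<'E'
from h import *
env.gripper_to(0.0,20)
O=[180,0,YAW-90]
p=arc(50,1,-.008); q=tip(.0643+.033,p[2])
env.goto([q[0],q[1],.20],O); env.move_straight(q,rate=.15)
f0=env.read_state()["force"]
for th in range(56,105,6):
    env.move_straight(arc(th,1,-.008 if th<80 else -.003),rate=.12)
    s=env.read_state(); print(th,np.round(s["force"]-f0,1),round(s["clock"],2))
for th in (112,121,130): env.move_straight(arc(th,1,.006),rate=.25)
s=env.read_state(); print(np.round(s["force"]-f0,1))
env.move_straight(tip(-.04,.24),rate=.25)
env.gripper_to(1.0)
env.goto([*(POCK+.03*cy),.26],O); env.dwell(.2)
f=env.grab_frame("wrist"); cv2.imwrite("pics/w2.png",f["image"]); np.savez("pics/w2.npz",**f)
print([(np.round(d["xyz"],3).tolist(),round(d["score"],2)) for d in env.search_frame(f,"knob")[:3]],arc(130,0,0),env.read_state()["clock"])
R2=cv2.resize(rect(f,POCK,.02,.09,.0003),None,fx=.7,fy=.7); cv2.imwrite("pics/r2.png",np.hstack([f["image"][:,:378],R2]))
E
```

```text
56 [-7.2 18.5 11.7] 8.83
62 [-9.3 18.3 18.2] 9.08
68 [-5.9 11.3  9.4] 9.33
74 [-3.8  7.1  5.5] 9.58
80 [-1.9  4.3  4.6] 9.84
86 [-1.1  1.8  1.9] 10.09
92 [-0.2  0.9  0.1] 10.34
98 [ 0.9 -7.3 -1.4] 10.59
104 [-1.5 -0.5  0.7] 10.84
[-0.6  0.4  0.7]
[([0.586, -0.279, 0.15], 0.81), ([0.581, 0.136, 0.028], 0.59)] [np.float64(0.6002967460884906), np.float64(-0.34287000253802574), np.float64(0.11610444431189781)] 14.7667
```

View pics/r2.png

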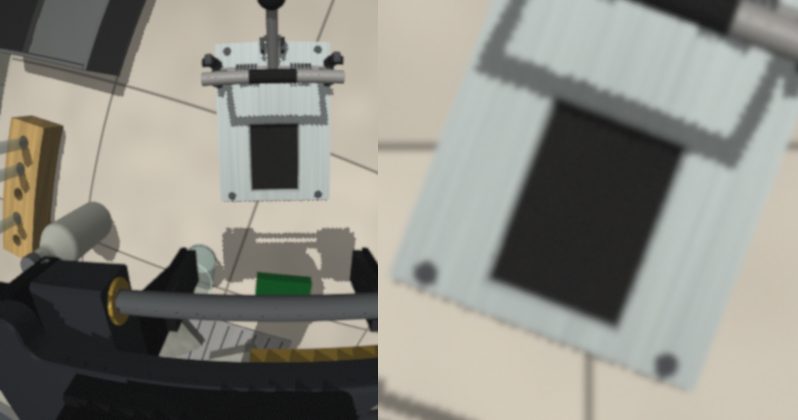

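The bail is open: the knob now sits behind the hinge and the bar is upright over the axle. The pocket is empty and clearly dark. I'll fit the pocket from this view and take a close look at the oblong on the way to it.

Run:
```python
from h import *
f=dict(np.load("pics/w2.npz")); r=cv2.cvtColor(rect(f,POCK,.02,.05,.0002),6)
m=cv2.morphologyEx((r<75).astype(np.uint8),cv2.MORPH_OPEN,np.ones((15,15)))
c=max(cv2.findContours(m,0,1)[0],key=cv2.contourArea); (u,v),wh,a=cv2.minAreaRect(c)
print("pocket",POCK+(np.array([u,v])-250)*.0002,np.array(wh)*.2,a)
ob=np.array([.4863,.1564]); ang=38.2; yaw=ang-180
tx=np.array([np.cos(np.radians(yaw)),np.sin(np.radians(yaw))])
env.goto([*(ob-.085*tx),.16],[180,0,yaw]); env.dwell(.2)
g=env.grab_frame("wrist"); print(g["position"],env.read_state()["clock"])
print([(np.round(d["xyz"],4).tolist(),round(d["score"],2)) for d in env.search_frame(g,"oblong")[:2]])
for d in env.trace(g,"oblong")[:2]:
    c=max(cv2.findContours(d["mask"].astype(np.uint8),0,1)[0],key=len)[:,0]
    print(round(d["score"],2),cv2.minAreaRect(np.array([fpx2z(g,u,v,.026)[:2] for u,v in c],np.float32)*1000))
np.savez("pics/w3.npz",**g); R3=rect(g,ob,.026,.06,.00015)
r=cv2.resize(r,(420,420)); cv2.imwrite("pics/r3.png",np.hstack([cv2.resize(R3,(400,400)),cv2.cvtColor(cv2.resize(r,(400,400)),8)]))
```

```text
pocket [ 0.54180309 -0.18376805] [58.55665894 82.59390259] 21.037511825561523
[0.48803394 0.15705012 0.32318689] 16.6667
[([0.4857, 0.161, 0.028], 0.74), ([0.3305, 0.1793, 0.0232], 0.7)]
0.84 ((344.125244140625, 172.1234893798828), (21.526222229003906, 66.25360870361328), 46.248435974121094)
0.57 ((476.56512451171875, 11.465087890625), (51.83733367919922, 63.42847442626953), 14.530477523803711)
```

View pics/r3.png

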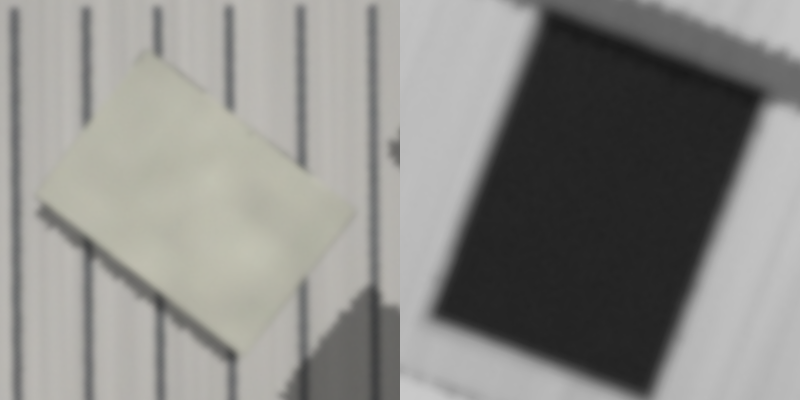

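Oblong corners in the left panel are (143,52), (354,211), (240,352) and (38,197), giving a centre of about (0.485, 0.157) at 37.6°. Pocket corners in the right panel are (545,15), (762,92), (652,395) and (435,317). After parallax correction the pocket centre is (0.5419, -0.1826) at 20°, consistent with the first look.

```bash
sed -i 's/^POCK=.*/POCK=np.array([.5419,-.1826])/' h.py
python3 - <<'E'
from h import *
ob=[.485,.157]; O1=[180,0,37.6-180]; O2=[180,0,YAW-90]
st=lambda t:(lambda s:print(t,np.round(s["position"],4),np.round(s["force"],1),round(s["opening"],3),round(s["finger_force"],1),round(s["clock"],2)))(env.read_state())
env.goto([*ob,.10],O1); env.move_straight([*ob,.014],rate=.1,force_limit=15); st("down")
env.gripper_to(0.0,35); st("grip")
env.move_straight([*ob,.17],rate=.2); st("lift")
env.goto([*POCK,.17],O2); env.move_straight([*POCK,.040],rate=.12); env.dwell(.2); st("above")
print(env.move_straight([*POCK,.0235],rate=.02,force_limit=6)); st("in")
E
```

```text
down [0.4855 0.1574 0.0145] [ 0.2 -0.1 -0.1] 0.999 0.0 18.27
grip [0.485  0.157  0.0141] [-0.3 -0.3  1.7] 0.637 35.0 18.93
lift [0.4839 0.1565 0.1685] [-0.8 -0.1 -2. ] 0.64 35.0 19.86
above [ 0.5423 -0.1826  0.0407] [-0.1  0.1 -2.6] 0.638 35.0 22.98
False
in [ 0.542  -0.1826  0.0236] [ 0.2 -1.  -1.3] 0.638 35.0 23.96
```

Run:
```python
from h import *
O2=[180,0,YAW-90]
env.gripper_to(1.0); env.dwell(.2); env.move_straight([*POCK,.15],rate=.2)
env.goto([*(POCK+.03*cy),.26],O2); env.dwell(.3)
f=env.grab_frame("wrist"); print(env.read_state()["clock"])
cv2.imwrite("pics/r4.png",np.hstack([f["image"][:,:378],cv2.resize(rect(f,POCK,.035,.06,.0003),(420,420))]))
```

```text
26.65
```

View pics/r4.png

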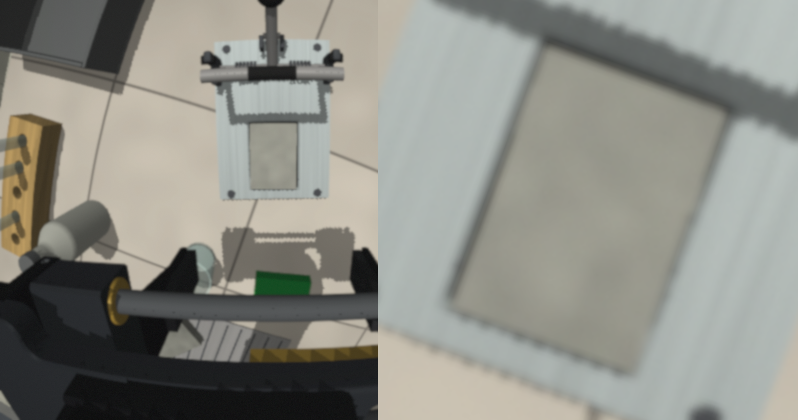

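The slab lies in the pocket: corners (546,42), (727,107), (636,372) and (450,298), about 55 x 80 mm when projected at z = 35 mm, and within 2 mm of centre. The bail is still open, so I'll shut it now.

Run:
```python
from h import *
O=[180,0,YAW-90]
env.gripper_to(0.0,20)
p=arc(130,-1,-.006); q=tip(-.0643-.033,p[2])
env.goto([q[0],q[1],.23],O); env.move_straight(q,rate=.15); f0=env.read_state()["force"]
for th in range(124,73,-6):
    env.move_straight(arc(th,-1,-.006),rate=.12)
    s=env.read_state(); print(th,np.round(s["force"]-f0,1),round(s["clock"],2))
env.move_straight(tip(-.06,.16),rate=.25); env.move_straight(tip(-.06,.26),rate=.25)
env.goto([*(POCK+.02*cy),.28],O); env.dwell(.3)
f=env.grab_frame("wrist"); print([(np.round(d["xyz"],3).tolist(),round(d["score"],2)) for d in env.search_frame(f,"knob")[:3]],env.read_state()["clock"])
cv2.imwrite("pics/r5.png",np.hstack([f["image"][:,:378],cv2.resize(rect(f,POCK,.035,.06,.0003),(420,420))]))
```

```text
124 [ 1.7 -7.4 -1.5] 30.37
118 [ 2.2 -9.5  0.1] 30.62
112 [  1.3 -10.2   4.2] 30.87
106 [  0.2 -10.8   7.7] 31.12
100 [ 0.1 -7.   7.4] 31.37
94 [ 0.3 -0.9  1.1] 31.62
88 [-1.1  0.2 -0.4] 31.87
82 [-1.   0.5  0.3] 32.12
76 [-0.3 -0.   0.7] 32.37
[([0.56, -0.236, 0.044], 0.94)] 34.5
```

View pics/r5.png

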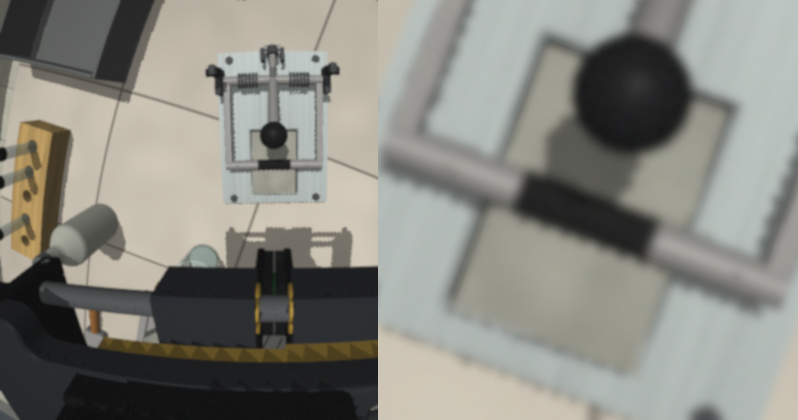

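The bail is shut, with its bar at (590,215) across the middle of the slab. The slab is square in the pocket and hasn't moved, and the robot is clear of everything.

```bash
python3 -c "
from h import *
print(env.close_job())"
```

```text
the job is handed in; nothing more can be done
None
```

The job is handed in: the bail was snapped open, the oblong slab laid in the pocket within about 2 mm of centre, and the bail snapped shut with its bar across the slab. It took about 35 s of the 67 s allowed; the hand-in call returned no verdict.

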